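# Plug the loopback plug into a test set past its self-closing dust lid

### The arm

A 6-joint arm with a two-finger parallel gripper is mounted at the origin on a cart in front of the work surface, level with it; the furniture and walls round the work are solid. World frame = base frame: x ahead of the robot, y to its left, z up, the work surface at z = 0. Lengths are in m, angles in rad, forces in N, time in s.
With the tool pointing down it reaches from about 0.325 to 0.875 m from the base axis. Payload 4.4 kg.
Tool frame: the origin (TCP) lies at the very end of the fingers, on their centre line; the grasp point (between the pads) lies 19 mm behind it (arm.grip_depth is the distance from the TCP to the grasp point, in m); z points along the fingers, y is the direction in which the jaws open and shut (so a half turn about z gives the same grasp; the last joint's range is limited). The gripper opens to 85 mm and grips with 20 to 120 N. Pads are 22 mm wide; open, the fingers measure 114 mm over their backs; the gripper's body (76 mm by 85 mm) begins 54 mm behind the grasp point. The pads swing forward as they close: fully open they stand 13 mm farther back than shut.
Start: joints at [1.06, 0.207, 1.542, -0, 1.393, -0.15], TCP at [0.203, 0.538, 0.209] pointing down, gripper open.
Joint ranges: [-2.73, 2.73], [-0.86, 2.22], [0.23, 2.46], [-1.11, 4.25], [0.08, 2.63], [-2.82, 2.82]. Speed limits (rad/s): [2.79, 2.79, 3.14, 3.14, 3.14, 3.14].

### API

Orientations are given as a 3x3 rotation matrix whose columns are the frame's x, y, z axes.
In Python, from bench import arm, read_camera, get_calibration, ticket gives the robot as it stands.
- The arm moves only by the tool play_rows, never from a script. Its argument "motion" is a list of rows, each a list of 7 numbers: the shift along the world's x, y, z normalised to -1 to 1, where 1 is 150 mm, then the turn, a rotation vector about the world's x, y, z normalised to -1 to 1, where 1 is 60 degrees, then the closure, from -1 (fully open) to 1 (shut), so that 0 is half open. A call has 1 to 12 rows; each row is the pose to reach, as a shift and turn from the pose measured when the call began; what a row does not reach only later rows make up. A row lasts 1/8 s, in which the tool goes at most 62.5 mm and 10.7 degrees, less where a joint would pass 70% of its speed; a pose out of reach is approached as far as the arm can. A call with a number of a shift or a turn outside -1 to 1 is refused whole. A call with a gripper value outside its range is refused whole. The fingers move at their own pace and stop on an object; the grip force is fixed at half the most. Time passes only in rows, so rows that repeat a pose let the fingers close. It gives the time, the measured TCP pose, the force and the opening at its end, in the units of the state.
- arm.state(): the state, without advancing time (a new reading comes with each control period).
- read_camera(name): name is "scene" or "side" or "wrist"; returns (picture, depth): 420x560x3 uint8, blue, green, red; 420x560 float32, m along the optical axis (not along the pixel's ray), 0 where there is no reading.
- get_calibration(name): a dict with "vertical_fov" (degrees; the focal length in pixels is half the picture's height over the tangent of half this angle, whatever the lens; pixels are square), "cx", "cy" (the principal point, pixels), "k1" (the pictures are not rectified: a ray, as slopes to the right and down, at radius r is drawn at 1 + k1 r^2 times it, then the intrinsics apply), "rvec" (rotation vector, rad) and "tvec" (3), from world to camera coordinates, as OpenCV has them. Camera axes: x right, y down, z forward; pixel columns grow to the right and rows downward; lengths in m; the calibration is good to about 2 mm. A picture is of the moment at which its call begins: read the wrist's pose just before it. get_calibration takes no time and is no camera call; for the wrist camera it gives the pose at the moment of the call.
- ticket.close_job(): hands the job in, once; it reports no verdict.
The state is a dict: "time": time; "joints": joint angles; "joint_velocities": joint speeds; "joint_efforts": joint torques, N m; "tool_pos": TCP position; "tcp_rot": TCP orientation; "wrist_force": force on the tool from outside, world axes, zero at the start; "moment": the same for the moment, N m; "gripper_width": finger opening in m.
Only numpy, scipy, OpenCV 4.12 (cv2) and the standard library are available. Lean on these libraries where they do the work, as an engineer would, in place of code of your own. Each camera call takes 0.05 s, during which the arm holds its last target.

### The job

Before testing, plug the blue loopback plug from its parking block into the lidded port on top of the white test set: the port's dust lid springs shut by itself, so lift it with the plug and keep it held back while you feel for the socket, which may sit up to a centimetre to the left or right under the lid. Press the plug fully home, its shoulder flush on the port, and let go. Work gently (45 N is too much for plug or set) and leave everything else on the bench where it is.

Things in the scene. Friction and masses are not known exactly. Their poses are not given: they have to be found in the camera images.
- plug_grip (a point): Centre of the plug's blue hood, the place to grip; z up along the plug. Hood 28 (x) x 26 (y) x 55 mm, top 27.5 mm above this point, foot 27.5 mm below: grip it across y. Plug (0.24 kg) stands nose down in its parking block; half a turn leaves it the same.
- plug_shoulder (a point): Plug's axis at the underside of its metal shoulder flange, 37.5 mm below plug_grip; rests on the port's top face when home. Flange 40 (x) x 46 (y) x 10 mm, directly below the hood, so its top is an upward-facing ledge, 6 mm wide at the hood's x sides, 10 mm at the y sides, which can lift the lid's tab. Axes as plug_grip.
- loop_plug: The loopback plug; origin on its axis at the nose's lower end, 60 mm below plug_grip. Steel nose 18 (x) x 26 (y) mm, 22.5 mm long, below the flange; its bottom edges are rounded by 2 mm.
- park_block: Fixed grey block 66 x 74 x 32 mm on a black rubber foot 74 x 82 mm; origin under its centre on the worktop. The nose stands loosely (2.5 mm play each side) in its pocket, the shoulder on the block's top.
- test_set: White bench test set, fixed; origin on the worktop under the port's axis; x to its back, y to its left. Housing 166 (x) x 210 (y) mm, deck 55 mm high, front face 28 mm in front (-x) of the origin, nothing in front of it. Aluminium port housing 41 (x) x 78 (y) mm rises from the deck to 85 mm. Two capped ports, 69 mm high, stand 66 mm to either side.
- port_mouth (a point): Middle of the port housing's top, 85 mm above the worktop; axes as test_set. Under the lid the socket is clamped in a side shift, its centre anywhere from 10 mm left to 10 mm right (y) of this point, 0 in x: feel for it on the flat top. Socket 21 (x) x 28.2 (y) mm, so the nose has 1.5 and 1.1 mm play. A wire spring stops the nose 15 mm deep: 6 to 14 N push it past; home (22.5 mm) the shoulder meets the top.
- dust_lid (a joint): Lid angle, rad: 0 flat shut on the port, grows as it opens up and back, stop at 1.85. Hinge axis along the set's y, 31 mm behind (+x) and 4 mm above port_mouth. Its spring always closes it: 0.05 N m shut, 0.08 N m at 1.3 rad (about 1 N at the tab). Black lid 44 (x) x 72 (y) x 5 mm plus its tab. With the plug home it stays leaning on the hood's back at about 1.3 rad.
- lid_tab (a point): Middle of the front edge of the lid's thumb tab: 22 mm wide (y), 4 mm thick, 64 mm from the hinge axis. Shut, it stands 33 mm in front (-x) of the port's axis, 12 mm beyond its housing and 5 mm beyond the set's front face, its underside level with the port's top (85 mm), free air below.
- loupe: Bystander: black standing loupe, 40 mm across, 40 mm high; origin under its centre.
- weight_0: Bystander: brass knob weight, 36 mm across, 46 mm high; origin under its centre.
- dropper_0: Bystander: brown dropper bottle with a white top, 30 mm across, 92 mm high; origin under its centre.
- cleaner_cassette: Bystander: end-face cleaner cassette, cream and black with a blue lever, 71 x 112 x 33 mm; origin under its centre.
- tweezers_0: Bystander: black tweezers lying flat, 127 mm long, 10 mm high; origin under its centre.
Not all that is in view belongs to the job. Of the things that look like the loop_plug, the smaller one is meant.

How it is judged:
On the way:
1. the lid is held open with the plug upright over the port, its nose at or in the mouth (value of joint dust_lid above 0.8 rad and horizontal distance between plug_shoulder and port_mouth below 0.016 m and z of plug_shoulder in the frame of port_mouth between 0.008 and 0.05 m), for 0.1 s.
At the end, for the whole second after the job is handed in: The plug stands upright (within 0.06 rad) in the socket, at rest and released, its shoulder within 2 mm of the port's top face and within 14 mm of the middle of the port (z of plug_shoulder in the frame of port_mouth below 0.002 m and horizontal distance between plug_shoulder and port_mouth below 0.014 m and angle between loop_plug's own z axis and vertical below 0.06 rad and linear speed of loop_plug below 0.02 m/s); the robot touches nothing.
It fails at once if the plug is pressed against the test set or its lid with more than 45 N (contact force between loop_plug and test_set above 45 N).
It fails at once if the robot itself presses on the test set or its lid with more than 45 N (contact force between the arm and test_set above 45 N).
It fails at once if a bystander is moved by more than 30 mm (distance of any of loupe, weight_0, dropper_0, cleaner_cassette, tweezers_0 from where it was at the start of the episode above 0.03 m).
It also fails if it takes over 67 s, if anything falls off the work surface, if the arm or the gripper's body presses on something with over 40 N, if the wrist force passes 120 N, or if a joint passes its speed limit or range.

## Working session

There is one attempt and no reset: what is moved stays moved. The work goes in short steps, Python scripts to look and compute and a tool call to move; the robot and the scene stay as the last step left them, time stands still between calls to the robot, and variables do not carry over. Pictures are saved under pics/ and viewed, and the job is handed in when it is done.

Besides the shell and the picture viewer there is one more tool, called after "Call:" as name([rows], argument=value, ...), one row to a line, values as JSON. play_rows: Moves the arm, as the interface text tells. Its arguments: {"type":"object","properties":{"motion":{"type":"array"}},"required":["motion"]}

```bash
ls; mkdir -p pics; cat > h.py <<'E'
import numpy as np, cv2
from bench import arm, read_camera, get_calibration, ticket
def cal(name):
    c=get_calibration(name); f=210/np.tan(np.radians(c["vertical_fov"])/2)
    R=cv2.Rodrigues(np.array(c["rvec"],float))[0]; t=np.array(c["tvec"],float)
    return c,f,R,t
def cloud(name):
    C=cal(name); img,d=read_camera(name); c,f,R,t=C
    v,u=np.mgrid[0:420,0:560]
    K=np.array([[f,0,c["cx"]],[0,f,c["cy"]],[0,0,1.]])
    p=cv2.undistortPoints(np.stack([u,v],-1).reshape(-1,1,2).astype(float),K,np.array([c["k1"],0,0,0.])).reshape(420,560,2)
    P=np.dstack([p[...,0]*d,p[...,1]*d,d]); W=(P-t)@R
    W[d==0]=np.nan
    return img,d,W
def proj(name,X):
    c,f,R,t=cal(name); K=np.array([[f,0,c["cx"]],[0,f,c["cy"]],[0,0,1.]])
    return cv2.projectPoints(np.array(X,float).reshape(-1,1,3),np.array(c["rvec"],float),t,K,np.array([c["k1"],0,0,0.]))[0].reshape(-1,2)
E
python3 - <<'E'
from h import *
print(arm.state())
for n in ("scene","side","wrist"):
    img,d,W=cloud(n); cv2.imwrite(f"pics/{n}0.png",img); np.save(f"{n}0.npy",W); cv2.imwrite(f"{n}0.png",img)
    c,f,R,t=cal(n); print(n,c,-R.T@t)
E
```

```text
pics
{'time': 0.0, 'joints': array([ 1.05950659e+00,  2.07449126e-01,  1.54299900e+00,  4.26200680e-06,
        1.39352010e+00, -1.50483503e-01]), 'joint_velocities': array([-0.00072599, -0.00096621, -0.000142  , -0.00051998, -0.00105064,
       -0.00018886]), 'joint_efforts': array([ 1.42565357e-03, -3.83033466e+01, -2.91598356e+01,  1.41731748e-04,
        1.05000869e-02,  3.47779469e-06]), 'tool_pos': array([0.20257803, 0.53723946, 0.20818795]), 'tcp_rot': array([[-9.35612026e-01,  3.53028013e-01, -1.16602845e-03],
       [ 3.53029755e-01,  9.35609806e-01, -2.06971109e-03],
       [ 3.60281663e-04, -2.34808932e-03, -9.99997178e-01]]), 'wrist_force': array([0.13663028, 0.09663821, 0.01994347]), 'moment': array([-0.00868655, -0.03375033,  0.02300165]), 'gripper_width': 0.08570331118453503}
scene {'vertical_fov': 48.68997056531311, 'cx': 285.11076091183565, 'cy': 207.4622733543748, 'k1': -0.1231248357080342, 'rvec': array([ 1.29787552, -2.35935285,  0.84111994]), 'tvec': array([0.28148363, 0.4545024 , 0.74457878])} [0.0539277  0.3032345  0.86333288]
side {'vertical_fov': 48.90601331149059, 'cx': 280.63900931659333, 'cy': 208.10669294276207, 'k1': -0.1315995580621847, 'rvec': array([ 0.80209447, -2.79057723,  0.72649341]), 'tvec': array([0.48447942, 0.3630086 , 1.16126987])} [0.26684698 0.46620422 1.19435739]
wrist {'vertical_fov': 62.77400924820293, 'cx': 279.9976064963521, 'cy': 209.7388298576918, 'k1': -0.08134964486937774, 'rvec': array([-2.36188218, -1.63378118, -0.25788138]), 'tvec': array([-0.5752485 , -0.04010073,  0.37817671])} [0.1294529  0.56619529 0.37175444]
```

View pics/scene0.png

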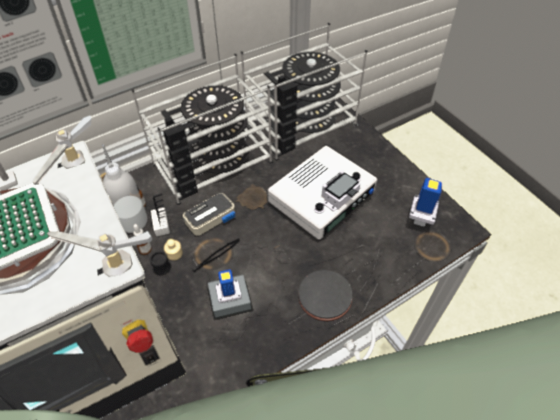

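View pics/side0.png

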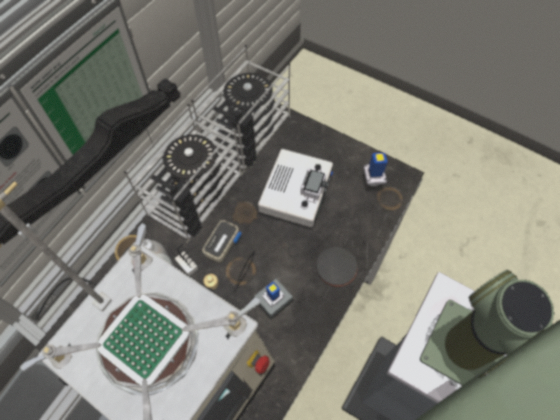

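View pics/wrist0.png

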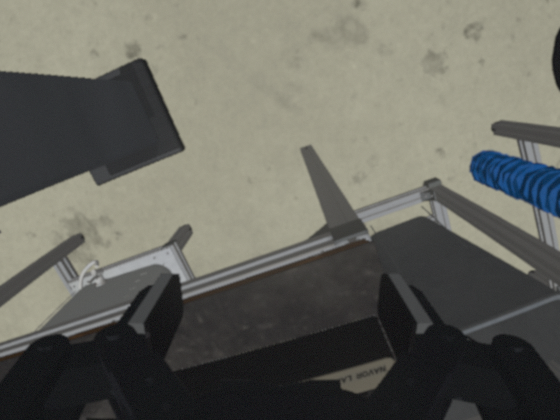

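Look-alikes: A, the blue hood on a grey block at scene (227,287), and B, a bigger blue hood at scene (428,200) on the bench's right. I'll check both in crops and by size.

```bash
python3 - <<'E'
from h import *
im=cv2.imread("scene0.png");W=np.load("scene0.npy")
a=cv2.resize(im[255:325,195:265],(400,400),interpolation=2);b=cv2.resize(im[165:235,395:465],(400,400),interpolation=2)
cv2.imwrite("pics/crop1.png",np.hstack([a,b]))
cv2.imwrite("pics/crop2.png",cv2.resize(im[140:245,255:395],(800,600),interpolation=2))
hsv=cv2.cvtColor(im,cv2.COLOR_BGR2HSV)
for nm,(u0,u1,v0,v1) in dict(A=(195,265,255,325),B=(395,465,165,235)).items():
    m=np.zeros(im.shape[:2],bool); m[v0:v1,u0:u1]=True
    blue=m&(hsv[...,0]>105)&(hsv[...,0]<130)&(hsv[...,1]>130)&~np.isnan(W[...,0])
    P=W[blue]; print(nm,len(P),np.percentile(P,[2,50,98],axis=0).round(4).tolist())
    yel=m&(hsv[...,0]>18)&(hsv[...,0]<35)&(hsv[...,1]>120)
    print(' yel',yel.sum(),np.nanmedian(W[yel],axis=0))
E
```

```text
A 216 [[0.4806, 0.1384, 0.0449], [0.4861, 0.1568, 0.0859], [0.5123, 0.1671, 0.0981]]
 yel 40 [0.49794984 0.15286979 0.09699846]
B 471 [[0.4195, -0.3362, 0.0538], [0.4347, -0.3139, 0.0989], [0.461, -0.3027, 0.1251]]
 yel 56 [ 0.44294514 -0.32644029  0.12483307]
```

View pics/crop1.png

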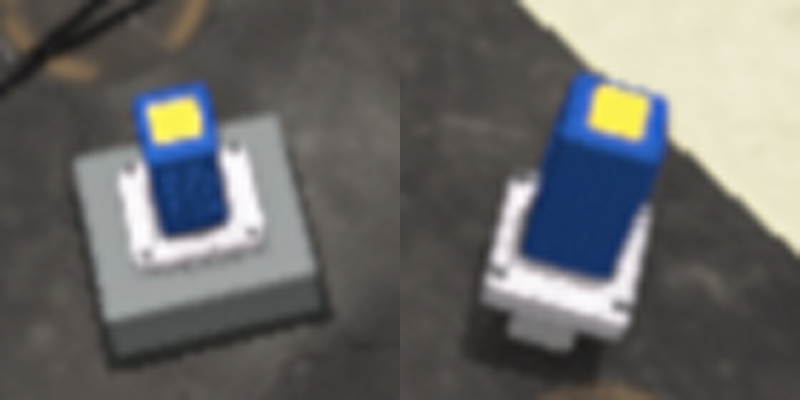

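View pics/crop2.png

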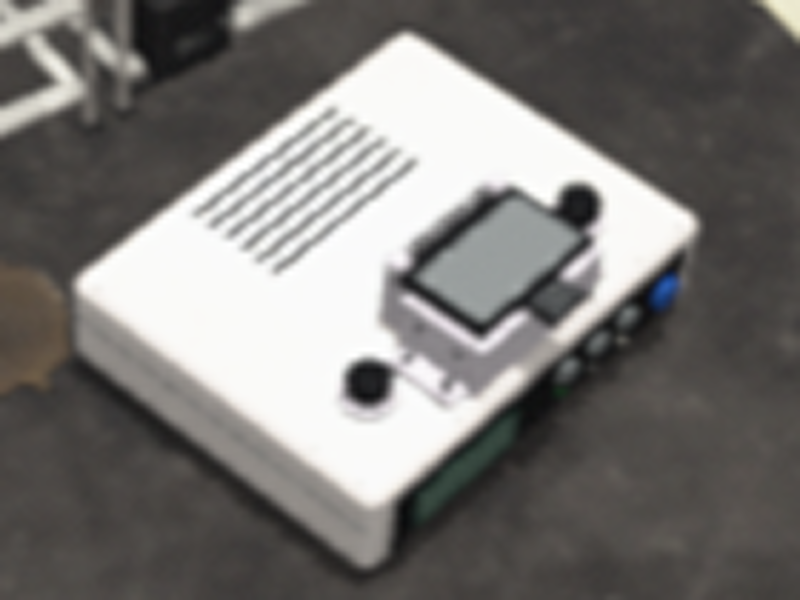

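Crop: A (left) is the smaller plug, with its top at z=0.097 as described, standing in the grey park block. B is larger and stands on the bare bench, so A is the one. The test set has its front (display and buttons) toward the lower right, and the lid tab at about scene (352,194). Next I'll measure the poses.

```bash
cat > m.py <<'E'
from h import *
def rect(P):
    P=P[:,:2].astype(np.float32); r=cv2.minAreaRect(P*1000); return r
def inl(W,box,z0,z1):
    x0,x1,y0,y1=box
    return W[(W[...,0]>x0)&(W[...,0]<x1)&(W[...,1]>y0)&(W[...,1]<y1)&(W[...,2]>z0)&(W[...,2]<z1)]
E
python3 - <<'E'
from m import *
for n in("scene","side"):
    W=np.load(n+"0.npy")
    g=proj(n,[[.5,.15,0]]) if n!="wrist" else 0
    for nm,box,z0,z1 in (("deck",(.4,.85,-.35,.1),.045,.062),("lid+port",(.4,.85,-.35,.1),.08,.095),("blocktop",(.4,.6,.08,.25),.027,.036),("flange",(.4,.6,.08,.25),.039,.046),("hoodtop",(.4,.6,.08,.25),.093,.101)):
        P=inl(W,box,z0,z1)
        if len(P)>8: print(n,nm,len(P),rect(P),np.median(P,axis=0))
E
```

```text
scene deck 4199 ((627.9328002929688, -160.9046630859375), (553.2412719726562, 249.533935546875), 35.79353713989258) [ 0.62756039 -0.14563654  0.05457447]
scene lid+port 1429 ((642.7767333984375, -117.10768127441406), (444.6923828125, 428.0439147949219), 87.12879180908203) [ 0.59116518 -0.1694259   0.08673336]
scene blocktop 627 ((498.50982666015625, 152.59671020507812), (75.03144073486328, 69.49540710449219), 72.58680725097656) [0.48452559 0.1606707  0.03183069]
scene flange 225 ((497.006103515625, 153.08010864257812), (46.41358184814453, 39.75576400756836), 71.5217056274414) [0.48960366 0.15968767 0.04200324]
scene hoodtop 176 ((496.7738342285156, 153.42831420898438), (26.21238899230957, 29.100902557373047), 73.22014617919922) [0.49551588 0.15404104 0.09621679]
side deck 3070 ((631.6756591796875, -164.71945190429688), (546.846435546875, 261.4507141113281), 35.00103759765625) [ 0.63305763 -0.14795806  0.05438221]
side lid+port 757 ((705.1494750976562, -214.4151611328125), (552.6935424804688, 329.28314208984375), 46.232017517089844) [ 0.58257791 -0.17508051  0.08847996]
side blocktop 369 ((499.6449279785156, 153.1455535888672), (75.733642578125, 67.16716766357422), 72.80701446533203) [0.48826062 0.16225826 0.03220311]
side flange 100 ((494.0142822265625, 153.09414672851562), (58.79100799560547, 37.77883529663086), 56.556461334228516) [0.49065906 0.1663448  0.04295747]
side hoodtop 108 ((499.5450744628906, 153.39027404785156), (25.748279571533203, 28.698301315307617), 71.90264892578125) [0.49912483 0.15429499 0.09705188]
```

```bash
python3 - <<'E'
from m import *
for n in("scene","side"):
    W=np.load(n+"0.npy"); im=cv2.imread(n+"0.png")
    for nm,z0,z1,lo,hi in (("deck",.048,.062,2000,9999),("port",.080,.1,200,3000),("lid",.0872,.1,200,3000)):
        m=((W[...,2]>z0)&(W[...,2]<z1)&(W[...,0]>.4)&(W[...,0]<.8)&(W[...,1]>-.29)&(W[...,1]<.05)).astype(np.uint8)
        k,l,s,c=cv2.connectedComponentsWithStats(m,connectivity=4)
        for i in range(1,k):
            if s[i,4]>100:
                P=W[l==i]; print(n,nm,s[i,4],rect(P),np.median(P,axis=0).round(4))
    # dark caps z~.069
E
```

```text
scene deck 3687 ((620.7381591796875, -166.15069580078125), (167.9044952392578, 211.56494140625), 14.249099731445312) [ 0.6309 -0.1396  0.0547]
scene port 717 ((567.2737426757812, -179.45062255859375), (67.71414184570312, 77.1624755859375), 14.016003608703613) [ 0.5681 -0.1756  0.0901]
scene lid 589 ((567.46435546875, -180.2142791748047), (67.71414184570312, 72.59197235107422), 14.016003608703613) [ 0.5718 -0.1783  0.0905]
side deck 2778 ((622.8862915039062, -165.78933715820312), (167.80438232421875, 213.130859375), 13.492855072021484) [ 0.6357 -0.1421  0.0546]
side port 491 ((569.8637084960938, -178.7315673828125), (68.72293090820312, 80.07447814941406), 11.301833152770996) [ 0.5716 -0.1758  0.0901]
side lid 397 ((569.1703491210938, -178.58932495117188), (67.91206359863281, 74.7182388305664), 13.530919075012207) [ 0.5744 -0.1782  0.0905]
```

```bash
python3 - <<'E'
from m import *
a=np.array([.203,.537]);b=np.array([.4975,.1533]);c=np.array([.51,-.19])
for n in("scene","side"):
    W=np.load(n+"0.npy").reshape(-1,3); W=W[~np.isnan(W[:,0])]
    for p,q in((a,b),(b,c)):
        L=np.linalg.norm(q-p);d=(q-p)/L
        s=(W[:,:2]-p)@d; e=abs((W[:,:2]-p)@[-d[1],d[0]])
        for k in range(0,int(L*1000),50):
            m=(s>k/1000)&(s<k/1000+.05)&(e<.09)
            if m.any(): print(n,k,W[m,2].max().round(3),end='; ')
        print()
E
```

```text
scene 150 0.004; scene 200 0.224; scene 250 0.313; scene 300 0.377; scene 350 0.368; scene 400 0.035; scene 450 0.1; 
scene 0 0.099; scene 50 0.005; scene 100 0.013; scene 150 0.015; scene 200 0.059; scene 250 0.095; scene 300 0.096; 
side 150 0.005; side 200 0.217; side 250 0.318; side 300 0.376; side 350 0.37; side 400 0.035; side 450 0.102; 
side 0 0.101; side 50 0.011; side 100 0.018; side 150 0.017; side 200 0.062; side 250 0.095; side 300 0.097;
```

```bash
python3 - <<'E'
from m import *
W=np.concatenate([np.load(n+"0.npy").reshape(-1,3) for n in("scene","side")]); W=W[~np.isnan(W[:,0])]
H=np.full((24,26),-1.)
for x,y,z in W:
    i=int(np.floor((x-0)/.04)); j=int(np.floor((y+.3)/.04))
    if 0<=i<24 and 0<=j<26: H[i,j]=max(H[i,j],z)
print("y from -0.30 step .04; rows x from 0")
for i in range(24): print("%.2f"%(i*.04),' '.join("%3d"%(v*100) if v>-1 else "  ." for v in H[i]))
E
```

```text
y from -0.30 step .04; rows x from 0
0.00   .   .   .   .   0  32  35  35  35  34   0   0  72   .  69   .   .   .   .   .   .   .   .   .   .   .
0.04 -91 -92   .   0   0  33  35  35  35   1   0  67  72  71  69  68   .   .   .   .   .   .   .   .   .   .
0.08 -91 -91 -92   0   0   1  33  33  28   1   0   0  70  70  68  67   .   .   .   .   .   .   .   .   .   .
0.12 -91 -91 -84   0   0   0   0   0   0   0   0   0 -83   .  66  66  63   .   .   .   .   .   .   .   .   .
0.16 -91 -91 -91 -82 -81 -81 -82 -82 -81 -81 -81 -81 -84 -91   .   .  61  61   .   .   .   .   .   .   .   .
0.20 -91 -91 -91 -91 -90 -91 -91 -91 -91 -91 -91 -91 -91 -91 -92   .   .   .   .   .   .   .   .   .   .   .
0.24 -91 -91 -91 -91 -91 -91 -91 -91 -91 -91 -91 -91 -91 -91 -91   .   .   .   .   .   .   .   .   .   .   .
0.28   0   0   0   0   0   0   0   0   0   0   0   0   0   0   0   0   0   0   .   .   .   .   .   .   .   .
0.32   0   0   0   0   0   0   1   1   0   0   0   0   0   0   0   0   0   0   0   .   .   .   .   .   .   .
0.36   0   0   0   0   0   1   1   1   1   0   0   0   0   0   9  22  22  13   2  
[... 852 characters left out ...]
64  64  35  71  72  32  36  37  31   .   .   .
0.72   0   5   4   0   0   0   0   0   3  64  64  65  66  66  64  64  65  72  72  64  31  37  37   .   .   .
0.76  23  23  23  24  24  23  23  23  23  23  24   8  14  24  63  63  64  66  31  31  31  31  31   .   .   .
0.80  22  23  23  24  23  23  23  18  19  23  24   0  13  24  18   .   .   .   .   .   .   .   .  -5  -5  -5
0.84  20  19  18  18  18  18  20  20  19  18  18   0   6   .   .   .   .   .   .   .   .   .   .  -5  -5  -5
0.88  20  18  18  18  18  19  20  20  19  18  18   0   5   4   5   4   .   5   .   .   .   .   .   .   .   .
0.92  23  23  23  24  24  23  23  23  23  23  24  18   4   5   5   0   0   5   0   0   0   0   0 -16   .   .
```

The tall machine stands at x>0.36, y>0.26, so I'll retract toward the base and go round its corner.

Call:
play_rows([
  [0,-0.35,0,0,0,0,-1],
  [0,-0.7,0,0,0,0,-1],
  [0,-1,0,0,0,0,-1],
  [0,-1,0,0,0,0,-1],
])

```text
time: 0.65
tool_pos: [0.2019, 0.3849, 0.2076]
tcp_rot: [[-0.935, 0.355, -0.002], [0.355, 0.935, -0.003], [0.001, -0.004, -1.0]]
wrist_force: [0.7, 0.4, -0.5]
gripper_width: 0.0853
```

Call:
play_rows([
  [0,-0.35,0,0,0,0,-1],
  [0,-0.7,0,0,0,0,-1],
  [0.25,-1,0,0,0,0,-1],
  [0.5,-1,0,0,0,0,-1],
])

```text
time: 1.15
tool_pos: [0.2784, 0.2335, 0.2082]
tcp_rot: [[-0.934, 0.358, 0.0], [0.358, 0.934, -0.002], [-0.001, -0.002, -1.0]]
wrist_force: [0.2, 0.7, 0.8]
gripper_width: 0.0853
```

Call:
play_rows([
  [0.3,-0.3,0,0,0,0,-1],
  [0.65,-0.5,0,0,0,0.05,-1],
  [1,-0.53,0,0,0,0.05,-1],
  [1,-0.53,0,0,0,0.05,-1],
])

```text
time: 1.65
tool_pos: [0.4321, 0.1535, 0.2077]
tcp_rot: [[-0.95, 0.312, 0.0], [0.312, 0.95, -0.002], [-0.001, -0.002, -1.0]]
wrist_force: [-0.6, -0.0, 0.7]
gripper_width: 0.0852
```

```bash
python3 - <<'E'
from m import *
img,d,W=cloud("wrist"); cv2.imwrite("pics/wrist1.png",img)
for nm,z0,z1 in (("blocktop",.029,.035),("flange",.039,.046),("hoodtop",.093,.101)):
    P=inl(W,(.42,.57,.08,.23),z0,z1)
    if len(P)>8: print(nm,len(P),rect(P),np.median(P,axis=0))
print(arm.state()["tool_pos"],arm.state()["tcp_rot"])
E
```

```text
blocktop 2124 ((498.2062072753906, 153.583251953125), (73.22008514404297, 66.77582550048828), 72.99185180664062) [0.48594725 0.15960949 0.03067977]
flange 752 ((497.4703369140625, 153.46694946289062), (45.17198181152344, 39.71924591064453), 72.61229705810547) [0.48886081 0.15293097 0.04074072]
hoodtop 805 ((497.828857421875, 153.0347442626953), (25.99003028869629, 28.32858657836914), 71.27644348144531) [0.49666623 0.15319892 0.09571631]
[0.42988106 0.15401677 0.20755706] [[-9.50645843e-01  3.10275574e-01 -1.24457366e-03]
 [ 3.10277497e-01  9.50644149e-01 -1.89143165e-03]
 [ 5.96281631e-04 -2.18424484e-03 -9.99997437e-01]]
```

View pics/wrist1.png

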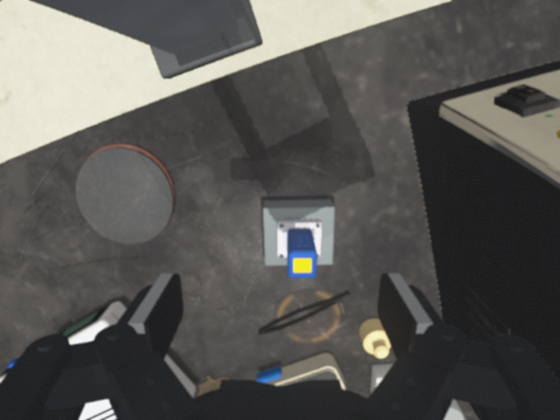

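The wrist view shows plug A at (302,250) on its block, with nothing tall near it. Moving over it.

Call:
play_rows([
  [0.25,0,0,0,0,0,-1],
  [0.453,-0.005,-0.15,0,0,0,-1],
  [0.453,-0.005,-0.45,0,0,0,-1],
  [0.453,-0.005,-0.65,0,0,0,-1],
  [0.453,-0.005,-0.65,0,0,0,-1],
])

```text
time: 2.33
tool_pos: [0.4943, 0.1539, 0.1075]
tcp_rot: [[-0.951, 0.309, -0.008], [0.309, 0.951, -0.003], [0.007, -0.005, -1.0]]
wrist_force: [0.5, -0.1, 0.9]
gripper_width: 0.0851
```

```bash
python3 - <<'E'
from m import *
s=arm.state();print(s["tool_pos"],s["tcp_rot"][:,1],s["wrist_force"])
img,d,W=cloud("wrist"); cv2.imwrite("pics/wrist2.png",img)
E
```

```text
[0.49433544 0.15394854 0.10754009] [ 0.30872547  0.95113866 -0.00488136] [ 0.50300129 -0.0836389   0.90114431]
```

View pics/wrist2.png

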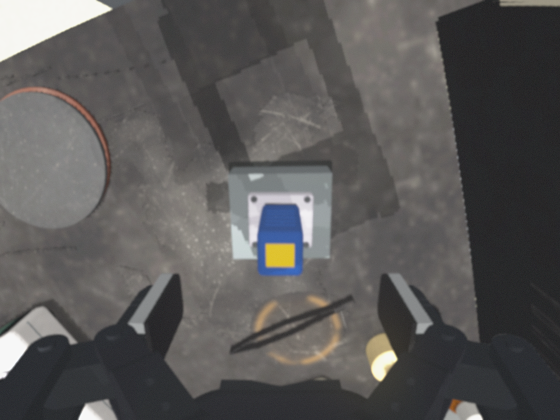

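Call:
play_rows([
  [0.02,-0.005,-0.2,0,0,0,-1],
  [0.023,-0.005,-0.38,0,0,0,-1],
  [0.023,-0.005,-0.38,0,0,0,-1],
  [0.023,-0.005,-0.38,0,0,0,-0.5],
  [0.023,-0.005,-0.38,0,0,0,0],
  [0.023,-0.005,-0.38,0,0,0,1],
  [0.023,-0.005,-0.38,0,0,0,1],
  [0.023,-0.005,-0.38,0,0,0,1],
  [0.023,-0.005,-0.38,0,0,0,1],
])

```text
time: 3.5
tool_pos: [0.5006, 0.1532, 0.0538]
tcp_rot: [[-0.951, 0.309, -0.002], [0.309, 0.951, -0.002], [0.001, -0.003, -1.0]]
wrist_force: [-1.8, -1.3, 6.1]
gripper_width: 0.025
```

```bash
python3 - <<'E'
from m import *
s=arm.state();print(s["tool_pos"],s["tcp_rot"],s["wrist_force"],s["gripper_width"],s["joints"])
E
```

```text
[0.50063876 0.15322972 0.05376962] [[-0.95108356  0.30892728 -0.0020016 ]
 [ 0.30893117  0.95108216 -0.00206436]
 [ 0.00126594 -0.00258174 -0.99999587]] [-1.77950378 -1.33180572  6.13657313] 0.024957772552322063 [ 0.1327861   0.28621514  1.79844157 -0.00204274  1.05919413 -1.12294049]
```

Call:
play_rows([
  [0,0,0.1,0,0,0,1],
  [0,0,0.25,0,0,0,1],
  [0,0,0.5,0,0,0,1],
  [0,0,0.8,0,0,0,1],
  [0,0,0.8,0,0,0,1],
  [0,0,0.8,0,0,0,1],
])

```text
time: 4.25
tool_pos: [0.4996, 0.1531, 0.1728]
tcp_rot: [[-0.951, 0.309, -0.004], [0.309, 0.951, -0.002], [0.003, -0.003, -1.0]]
wrist_force: [-0.2, 0.1, -3.3]
gripper_width: 0.0249
```

```bash
python3 - <<'E'
from m import *
s=arm.state();print(s["tool_pos"],s["tcp_rot"][:,2],s["wrist_force"],s["gripper_width"])
for n in("wrist","scene","side"):
    img,d,W=cloud(n); cv2.imwrite(f"pics/{n}3.png",img);np.save(n+"3.npy",W)
    cv2.imwrite(n+"3.png",img)
E
```

```text
[0.49955599 0.15313966 0.17280466] [-0.00399031 -0.00221096 -0.99998959] [-0.16876548  0.11775289 -3.28677017] 0.024943928961232303
```

View pics/wrist3.png

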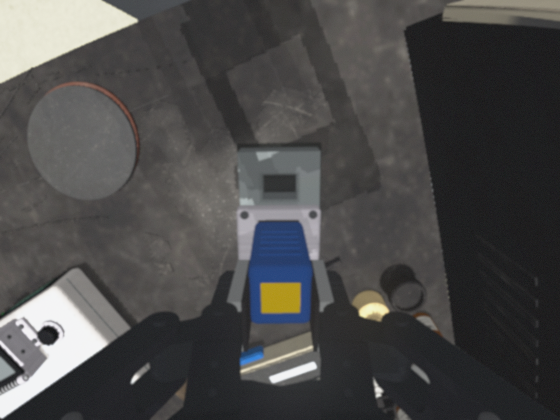

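View pics/scene3.png

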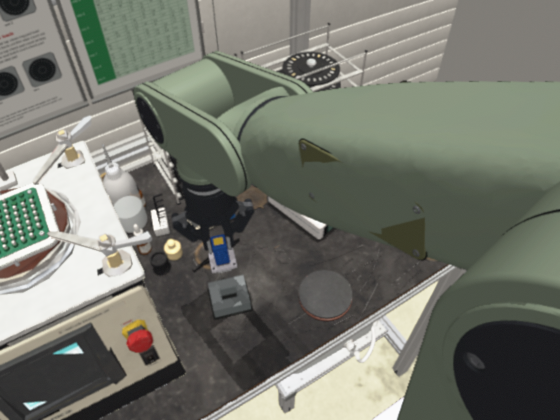

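The plug is held: hood at wrist (280,280), flange at (278,225), pocket empty. Next: its pose in the tool frame.

```bash
cat >> m.py <<'E'
def plug_in_tool(W,img,s):
    T=np.array(s["tool_pos"]);R=np.array(s["tcp_rot"])
    Q=(W-T)@R   # tool coords
    hsv=cv2.cvtColor(img,cv2.COLOR_BGR2HSV)
    near=(abs(Q[...,0])<.05)&(abs(Q[...,1])<.05)&(Q[...,2]>-.1)&(Q[...,2]<.05)
    col=near&(hsv[...,1]>130)&(((hsv[...,0]>105)&(hsv[...,0]<130))|((hsv[...,0]>18)&(hsv[...,0]<35)))
    return Q,near,col,hsv
E
python3 - <<'E'
from m import *
s=arm.state(); W=np.load("wrist3.npy"); img=cv2.imread("wrist3.png")
Q,near,col,hsv=plug_in_tool(W,img,s)
P=Q[col]; print(len(P),np.percentile(P,[1,50,99],axis=0).round(4))
h,e=np.histogram(P[:,2],bins=np.arange(-.06,.03,.002)); print(dict(zip(e.round(3),h)))
top=P[P[:,2]<np.percentile(P[:,2],50)]
zt=np.median(top[:,2]); t=P[abs(P[:,2]-zt)<.003]; print("top z",zt,rect(t))
face=P[(P[:,2]>zt+.008)]; 
A=np.c_[face[:,1:],np.ones(len(face))]; c=np.linalg.lstsq(A,face[:,0],rcond=None)[0]; print("face x = ",c, np.median(face[:,0]),len(face))
wh=near&(hsv[...,1]<60)&(hsv[...,2]>120); F=Q[wh]; h,e=np.histogram(F[:,2],bins=np.arange(-.06,.05,.002)); print(dict(zip(e.round(3),h)))
E
```

```text
5370 [[-0.0104 -0.0109 -0.0453]
 [ 0.0125  0.0008 -0.0428]
 [ 0.0164  0.0132  0.0045]]
{np.float64(-0.06): np.int64(0), np.float64(-0.058): np.int64(0), np.float64(-0.056): np.int64(0), np.float64(-0.054): np.int64(0), np.float64(-0.052): np.int64(0), np.float64(-0.05): np.int64(0), np.float64(-0.048): np.int64(3), np.float64(-0.046): np.int64(1191), np.float64(-0.044): np.int64(1876), np.float64(-0.042): np.int64(262), np.float64(-0.04): np.int64(139), np.float64(-0.038): np.int64(122), np.float64(-0.036): np.int64(124), np.float64(-0.034): np.int64(166), np.float64(-0.032): np.int64(64), np.float64(-0.03): np.int64(96), np.float64(-0.028): np.int64(159), np.float64(-0.026): np.int64(52), np.float64(-0.024): np.int64(76), np.float64(-0.022): np.int64(127), np.float64(-0.02): np.int64(96), np.float64(-0.018): np.int64(43), np.float64(-0.016): np.int64(97), np.float64(-0.014): np.int64(103), np.float64(-0.012): np.int64(43), np.float64(-0.01): np.int64(71), np.float64(-0.008): np.int64(110), np.float64(-0.006): np.int64(28), np.float64(-0.004): np.int64(59), np.float64(-0.002): np.int
[... 1717 characters left out ...]
64(0.004): np.int64(0), np.float64(0.006): np.int64(4), np.float64(0.008): np.int64(46), np.float64(0.01): np.int64(1478), np.float64(0.012): np.int64(551), np.float64(0.014): np.int64(90), np.float64(0.016): np.int64(88), np.float64(0.018): np.int64(47), np.float64(0.02): np.int64(0), np.float64(0.022): np.int64(0), np.float64(0.024): np.int64(0), np.float64(0.026): np.int64(0), np.float64(0.028): np.int64(0), np.float64(0.03): np.int64(0), np.float64(0.032): np.int64(0), np.float64(0.034): np.int64(0), np.float64(0.036): np.int64(0), np.float64(0.038): np.int64(0), np.float64(0.04): np.int64(0), np.float64(0.042): np.int64(0), np.float64(0.044): np.int64(0), np.float64(0.046): np.int64(0)}
```

Call:
play_rows([
  [0,-0.3,0,0,0,0.07,1],
  [0,-0.65,0,0,0,0.14,1],
  [0,-1,0,0,0,0.2,1],
  [0,-1,0,0,0,0.2,1],
])

```text
time: 4.9
tool_pos: [0.4979, -0.0001, 0.17]
tcp_rot: [[-0.994, 0.11, -0.009], [0.11, 0.994, -0.004], [0.008, -0.005, -1.0]]
wrist_force: [-0.3, 0.3, -2.4]
gripper_width: 0.0246
```

Call:
play_rows([
  [0,-0.35,0,0,0,0.07,1],
  [0,-0.7,0,0,0,0.15,1],
  [0,-1,0,0,0,0.2,1],
  [0,-1,0,0,0,0.2,1],
])

```text
time: 5.4
tool_pos: [0.4976, -0.1519, 0.1689]
tcp_rot: [[-0.995, -0.095, -0.009], [-0.095, 0.995, -0.006], [0.01, -0.005, -1.0]]
wrist_force: [0.5, 0.6, -3.2]
gripper_width: 0.0247
```

```bash
python3 - <<'E'
from m import *
s=arm.state();print(s["tool_pos"],s["tcp_rot"],s["wrist_force"])
E
```

```text
[ 0.49759818 -0.15187825  0.1689173 ] [[-0.99542059 -0.09515663 -0.00911344]
 [-0.09510781  0.99545095 -0.00564913]
 [ 0.00960953 -0.0047565  -0.99994251]] [ 0.45536465  0.60456784 -3.20659173]
```

Call:
play_rows([
  [0.3,-0.05,0.15,0.005,-0.009,0.1,1],
  [0.65,-0.1,0.25,0.005,-0.009,0.14,1],
  [0.76,-0.11,0.3,0.005,-0.009,0.14,1],
  [0.76,-0.11,0.3,0.005,-0.009,0.14,1],
  [0.76,-0.11,0.3,0.005,-0.009,0.14,1],
])

```text
time: 6.02
tool_pos: [0.6102, -0.1667, 0.2123]
tcp_rot: [[-0.971, -0.241, -0.003], [-0.241, 0.971, 0.001], [0.002, 0.001, -1.0]]
wrist_force: [0.4, -0.4, -2.9]
gripper_width: 0.0249
```

```bash
python3 - <<'E'
from m import *
s=arm.state();print(s["tool_pos"],s["tcp_rot"],s["wrist_force"])
img,d,W=cloud("wrist"); cv2.imwrite("pics/wrist4.png",img);cv2.imwrite("wrist4.png",img);np.save("wrist4.npy",W); np.save("s4.npy",np.c_[s["tool_pos"],s["tcp_rot"]])
E
```

```text
[ 0.61019316 -0.16666515  0.21225445] [[-9.70631662e-01 -2.40555683e-01 -2.67207780e-03]
 [-2.40558250e-01  9.70634465e-01  6.80326905e-04]
 [ 2.42995431e-03  1.30313720e-03 -9.99996199e-01]] [ 0.3957874  -0.44701428 -2.93110029]
```

View pics/wrist4.png

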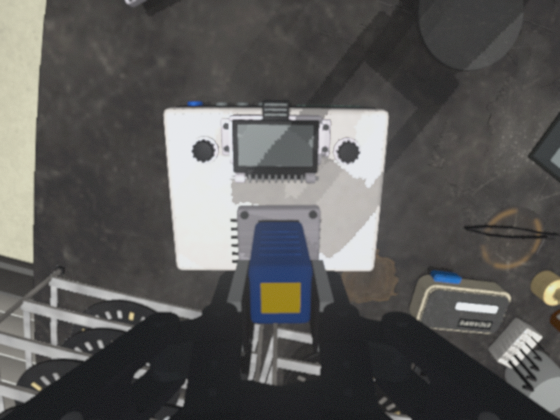

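The wrist view shows the set upright, lid at (276,146), tab at (276,107), the two caps at (203,151) and (348,151), and the plug below at (280,270). Fitting the set pose and plug from this one image.

```bash
python3 - <<'E'
from m import *
S=np.load("s4.npy");T=S[:,0];R=S[:,1:]; W=np.load("wrist4.npy");img=cv2.imread("wrist4.png")
s=dict(tool_pos=T,tcp_rot=R)
v,u=np.mgrid[0:420,0:560]
reg=(v<200)&(u>150)&(u<400)
for nm,z0,z1 in(("lid+tab",.0868,.096),("port",.080,.0868),("port+lid",.08,.096),("caps",.063,.073),("deck",.048,.06)):
    m=(reg if nm!="deck" else (v<280)&(u>150)&(u<400))&(W[...,2]>z0)&(W[...,2]<z1)
    k,l,st,c=cv2.connectedComponentsWithStats(m.astype(np.uint8),connectivity=4)
    for i in range(1,k):
        if st[i,4]>60: print(nm,st[i].tolist(),[np.round(x,2) for x in rect(W[l==i])],np.median(W[l==i],axis=0).round(4))
# lid body only: rows v>119
m=(v>118)&(v<175)&(u>228)&(u<325)&(W[...,2]>.0868)&(W[...,2]<.096); print("lid body",rect(W[m]))
Q,near,col,hsv=plug_in_tool(W,img,s)
P=Q[col]; zt=np.median(P[P[:,2]<-.035][:,2]); print("top",zt,rect(P[abs(P[:,2]-zt)<.003]),"face",np.median(P[P[:,2]>zt+.008][:,0]))
wh=near&(hsv[...,1]<60)&(hsv[...,2]>120)&(abs(Q[...,2]-.0113)<.003); print("flange",np.median(Q[wh][:,2]),rect(Q[wh]))
E
```

```text
lid+tab [232, 100, 87, 83, 5646] [array([ 568.52, -180.96]), array([67.42, 72.46]), np.float64(13.97)] [ 0.5721 -0.1808  0.0895]
port [287, 112, 36, 53, 283] [array([ 552.77, -151.14]), array([50.64, 23.66]), np.float64(47.11)] [ 0.5457 -0.1492  0.0838]
port [229, 115, 36, 49, 287] [array([ 568.6 , -214.17]), array([23.75, 49.  ]), np.float64(68.68)] [ 0.5581 -0.2149  0.0836]
port+lid [229, 100, 94, 83, 6274] [array([ 568.42, -180.42]), array([67.58, 77.75]), np.float64(13.55)] [ 0.5703 -0.181   0.0894]
caps [191, 140, 24, 23, 385] [array([ 594.64, -242.16]), array([19.83, 20.14]), np.float64(29.58)] [ 0.5939 -0.2414  0.0676]
caps [337, 141, 23, 23, 367] [array([ 563.87, -113.87]), array([19.43, 19.18]), np.float64(84.77)] [ 0.5636 -0.1142  0.0678]
deck [163, 106, 226, 165, 21606] [array([ 621.45, -167.91]), array([165.42, 210.4 ]), np.float64(13.49)] [ 0.6176 -0.1768  0.0537]
lid body ((572.3229370117188, -179.46090698242188), (45.67776107788086, 71.34053039550781), 13.860532760620117)
top -0.04237357071389351 ((2.282594680786133, 0.6339569091796875), (28.064714431762695, 24.595083236694336), 0.749859631061554) face 0.01592273323647971
flange 0.012809660753927124 ((6.713720321655273, -0.5374984741210938), (30.971189498901367, 45.27321243286133), 0.18641839921474457)
```

Call:
play_rows([
  [-0.35,-0.1,0,0,0,0,1],
  [-0.671,-0.189,0,0,0,0,1],
  [-0.671,-0.189,0,0,0,0,1],
  [-0.671,-0.189,-0.3,0,0,0,1],
  [-0.671,-0.189,-0.6,0,0,0,1],
  [-0.671,-0.189,-0.81,0,0,0,1],
  [-0.671,-0.189,-0.81,0,0,0,1],
  [-0.671,-0.189,-0.81,0,0,0,1],
])

```text
time: 7.08
tool_pos: [0.5107, -0.1957, 0.0924]
tcp_rot: [[-0.971, -0.24, 0.0], [-0.24, 0.971, -0.001], [0.0, -0.001, -1.0]]
wrist_force: [-0.1, 0.8, -2.0]
gripper_width: 0.0245
```

```bash
cat >> m.py <<'E'
O=np.array([.5679,-.1809]);ex=np.array([.972,.235]);ey=np.array([-.235,.972])
def where(off=(.0019,.0003,.022)):
    s=arm.state();T=np.array(s["tool_pos"]);R=np.array(s["tcp_rot"])
    p=T+R@np.array(off); q=p[:2]-O
    print("t %.2f tcp"%s["time"],T.round(4),"plug X %.1f Y %.1f shz-85 %.1f"%(1000*q@ex,1000*q@ey,1000*p[2]-85),"F",np.round(s["wrist_force"],1),"M",np.round(s["moment"],2),"yaw",round(np.degrees(np.arctan2(R[1,1],R[0,1])),2),"z",R[:2,2].round(4),"w",round(s["gripper_width"],4))
E
python3 - <<'E'
from m import *
where()
for n in("scene","side"):
    img,d,W=cloud(n); cv2.imwrite(f"pics/{n}5.png",img)
E
```

```text
t 7.08 tcp [ 0.5107 -0.1957  0.0924] plug X -60.9 Y -0.7 shz-85 -14.6 F [-0.1  0.8 -2. ] M [-0.04 -0.01 -0.  ] yaw 103.91 z [ 0.0002 -0.0008] w 0.0245
```

View pics/side5.png

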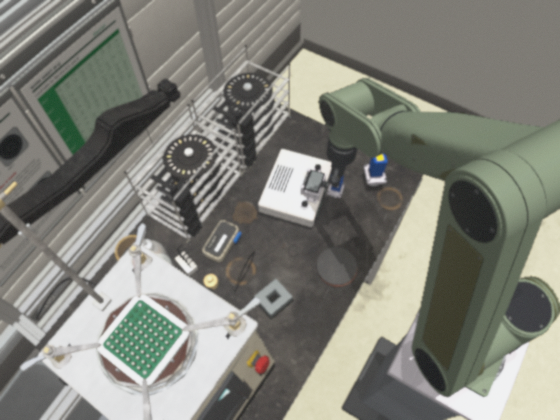

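View pics/scene5.png

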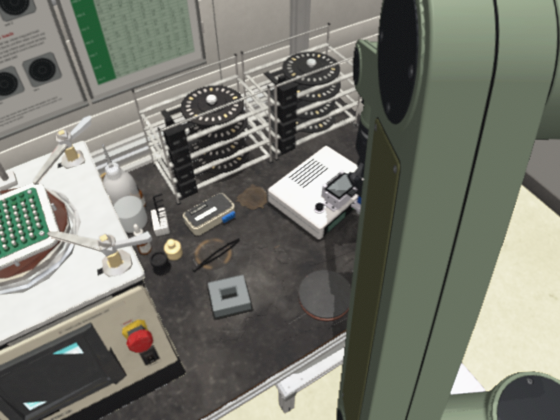

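Call:
play_rows([
  [0.04,0.012,-0.012,0,0,0,1],
  [0.077,0.023,-0.012,0,0,0,1],
  [0.077,0.023,-0.012,0,0,0,1],
  [0.077,0.023,-0.012,0,0,0,1],
])

```text
time: 7.68
tool_pos: [0.5231, -0.1926, 0.0915]
tcp_rot: [[-0.971, -0.24, 0.002], [-0.24, 0.971, -0.001], [-0.002, -0.002, -1.0]]
wrist_force: [0.1, 0.2, -2.3]
gripper_width: 0.0245
```

```bash
python3 - <<'E'
from m import *
where()
img,d,W=cloud("side"); cv2.imwrite("pics/side6.png",cv2.resize(img[130:230,270:400],(780,600),interpolation=2))
E
```

```text
t 7.67 tcp [ 0.5231 -0.1926  0.0915] plug X -48.2 Y -0.5 shz-85 -15.5 F [ 0.1  0.2 -2.3] M [0.   0.03 0.03] yaw 103.91 z [ 0.0021 -0.0015] w 0.0245
```

View pics/side6.png

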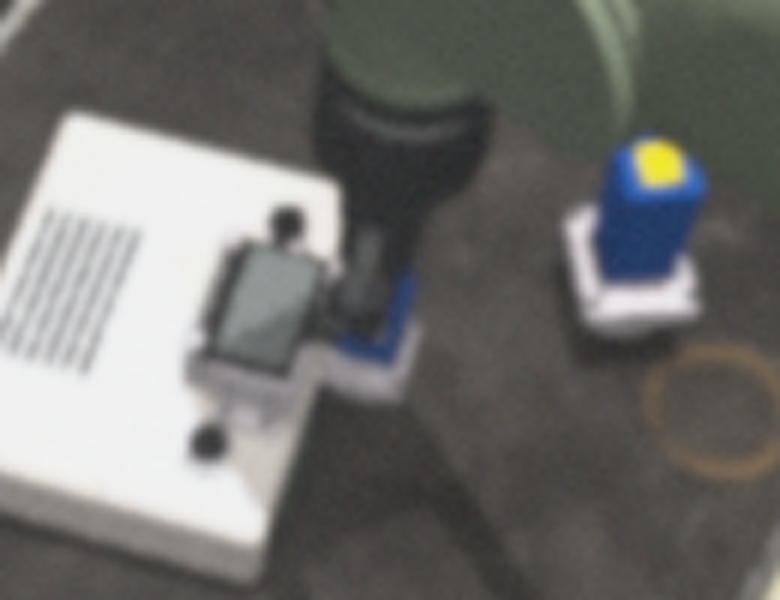

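Call:
play_rows([
  [0,0,0.05,0,0,0,1],
  [0,0,0.12,0,0,0,1],
  [0.008,0.002,0.165,0,0,0,1],
  [0.021,0.005,0.205,0,0,0,1],
  [0.038,0.009,0.245,0,0,0,1],
  [0.056,0.0135,0.285,0,0,0,1],
  [0.056,0.0135,0.285,0,0,0,1],
])

```text
time: 8.6
tool_pos: [0.5318, -0.1907, 0.1348]
tcp_rot: [[-0.971, -0.241, 0.003], [-0.241, 0.971, -0.002], [-0.002, -0.003, -1.0]]
wrist_force: [-0.7, 0.0, -4.8]
gripper_width: 0.0247
```

```bash
python3 - <<'E'
from m import *
where()
img,d,W=cloud("side"); cv2.imwrite("pics/side7.png",cv2.resize(img[130:230,270:400],(780,600),interpolation=2))
img,d,W=cloud("wrist"); cv2.imwrite("pics/wrist7.png",img)
E
```

```text
t 8.60 tcp [ 0.5318 -0.1907  0.1348] plug X -39.2 Y -0.8 shz-85 27.8 F [-0.7  0.  -4.8] M [-0.05  0.18  0.03] yaw 103.92 z [ 0.0027 -0.0021] w 0.0247
```

View pics/side7.png

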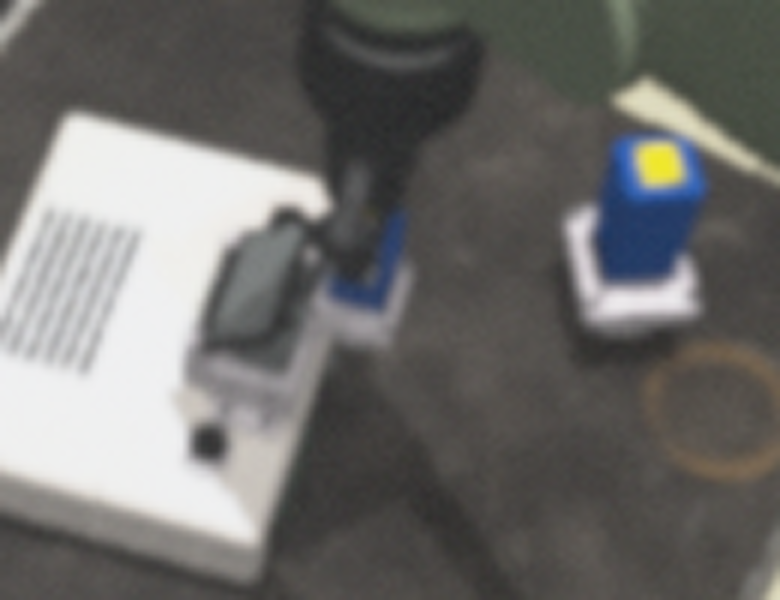

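View pics/wrist7.png

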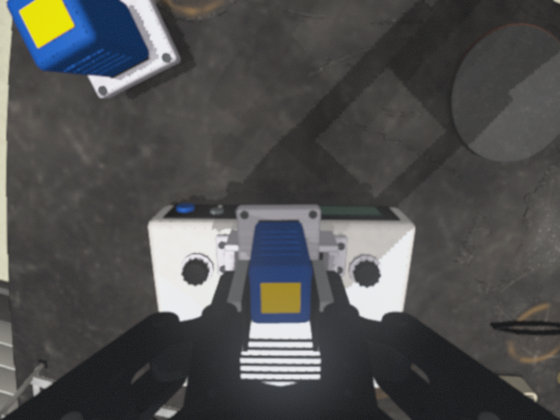

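Call:
play_rows([
  [0.023,0.006,0.034,0,0,0,1],
  [0.047,0.013,0.065,0,0,0,1],
  [0.078,0.021,0.095,0,0,0,1],
  [0.108,0.028,0.12,0,0,0,1],
  [0.145,0.038,0.144,0,0,0,1],
  [0.181,0.047,0.163,0,0,0,1],
  [0.21,0.054,0.163,0,0,0,1],
  [0.234,0.062,0.163,0,0,0,1],
  [0.234,0.062,0.163,0,0,0,1],
])

```text
time: 9.82
tool_pos: [0.5666, -0.1815, 0.1586]
tcp_rot: [[-0.971, -0.241, 0.002], [-0.241, 0.971, -0.002], [-0.001, -0.003, -1.0]]
wrist_force: [-0.9, -0.6, -2.3]
gripper_width: 0.0247
```

```bash
python3 - <<'E'
from m import *
where()
img,d,W=cloud("side"); cv2.imwrite("pics/side8.png",cv2.resize(img[130:230,270:400],(780,600),interpolation=2))
img,d,W=cloud("scene"); cv2.imwrite("pics/scene8.png",img)
E
```

```text
t 9.82 tcp [ 0.5666 -0.1815  0.1586] plug X -3.3 Y -0.0 shz-85 51.6 F [-0.9 -0.6 -2.3] M [-0.14  0.27  0.03] yaw 103.92 z [ 0.0017 -0.0022] w 0.0247
```

View pics/side8.png

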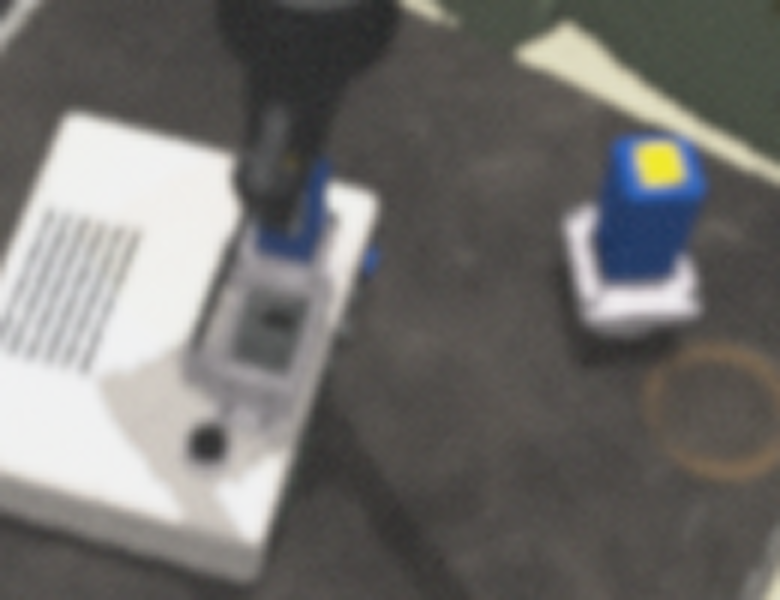

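View pics/scene8.png

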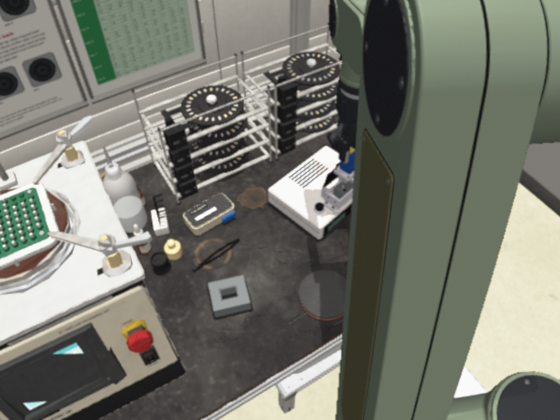

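The lid is held open and the port top is visible in the side crop, with a dark opening near (278,318). I'll overlay predicted socket outlines.

```bash
python3 - <<'E'
from m import *
img=cv2.imread("pics/side8.png")
def rectW(cx,cy,hx,hy,z): 
    return [list(O+(cx+a*hx)/1000*ex+(cy+b*hy)/1000*ey)+[z] for a,b in((-1,-1),(1,-1),(1,1),(-1,1))]
big=cv2.resize(img[180:430,150:390],(768,800))[:600]
def draw(im,pts,c):
    p=(proj("side",pts)-[270,130]+0.5)*6-.5; p=(p-[150,180])*3.2
    cv2.polylines(im,[p.astype(np.int32).reshape(-1,1,2)],True,c,1)
    return p.round(0).tolist()
o=big.copy()
draw(o,rectW(0,0,20.5,39,.085),(0,255,0))
for y,c in((-10,(255,0,0)),(0,(0,255,255)),(10,(0,0,255))): draw(o,rectW(0,y,10.5,14.1,.085),c)
cv2.imwrite("pics/ov8.png",np.hstack([cv2.resize(big,(400,312)),cv2.resize(o,(400,312))])); cv2.imwrite("pics/ov8b.png",o)
E
```

```text
(no output)
```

View pics/ov8b.png

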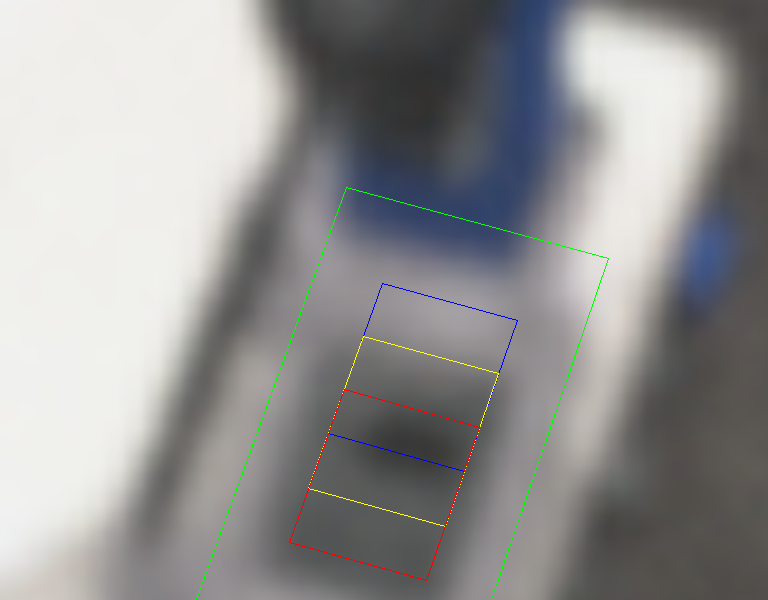

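```bash
python3 - <<'E'
from m import *
img=cv2.imread("pics/scene8.png")
c=cv2.resize(img[150:230,300:370],(700,800),interpolation=cv2.INTER_CUBIC)[:600]
def rectW(cx,cy,hx,hy,z): 
    return [list(O+(cx+a*hx)/1000*ex+(cy+b*hy)/1000*ey)+[z] for a,b in((-1,-1),(1,-1),(1,1),(-1,1))]
o=c.copy()
for y,h,col in((0,39,(0,255,0)),(-10,14.1,(255,0,0)),(0,14.1,(0,255,255)),(10,14.1,(0,0,255))):
    p=(proj("scene",rectW(0,y,20.5 if h==39 else 10.5,h,.085))-[300,150]+.5)*10
    cv2.polylines(o,[p.astype(np.int32).reshape(-1,1,2)],True,col,1)
cv2.imwrite("pics/ov8s.png",np.hstack([c,o])[:, :][::1][:, :]); cv2.imwrite("pics/ov8s.png",cv2.resize(np.hstack([c,o]),(800,343)))
E
```

```text
(no output)
```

View pics/ov8s.png

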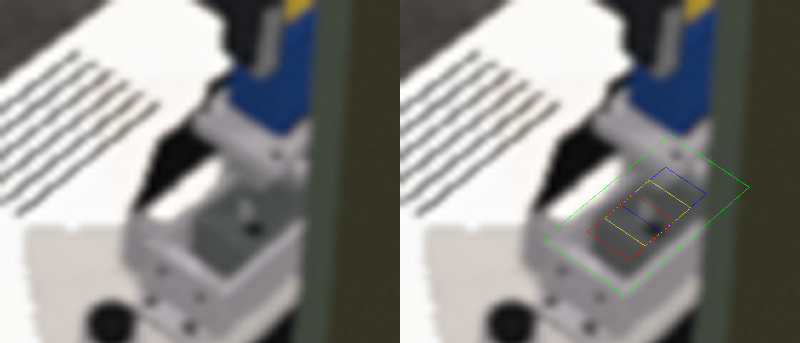

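Both views show the dark hole's left edge at about Y=+8 mm, so the socket centre is probably at Y≈-6 (to the right). I'll descend there, stop just above the top, then feel.

Call:
play_rows([
  [0.016,-0.01,0,0,0,0,1],
  [0.031,-0.034,-0.03,0,0,0,1],
  [0.031,-0.034,-0.08,0,0,0,1],
  [0.031,-0.034,-0.13,0,0,0,1],
  [0.031,-0.034,-0.165,0,0,0,1],
  [0.031,-0.034,-0.165,0,0,0,1],
  [0.031,-0.034,-0.165,0,0,0,1],
])

```text
time: 10.8
tool_pos: [0.5705, -0.1863, 0.1332]
tcp_rot: [[-0.971, -0.24, 0.0], [-0.24, 0.971, -0.001], [0.0, -0.001, -1.0]]
wrist_force: [-1.8, -0.4, -4.8]
gripper_width: 0.0248
```

```bash
python3 - <<'E'
from m import *
where()
img,d,W=cloud("side"); cv2.imwrite("pics/side9.png",cv2.resize(img[155:205,290:355],(780,600),interpolation=2))
E
```

```text
t 10.80 tcp [ 0.5705 -0.1863  0.1332] plug X -0.7 Y -5.6 shz-85 26.2 F [-1.8 -0.4 -4.8] M [-0.02  0.53 -0.06] yaw 103.91 z [ 0.0002 -0.0013] w 0.0248
```

View pics/side9.png

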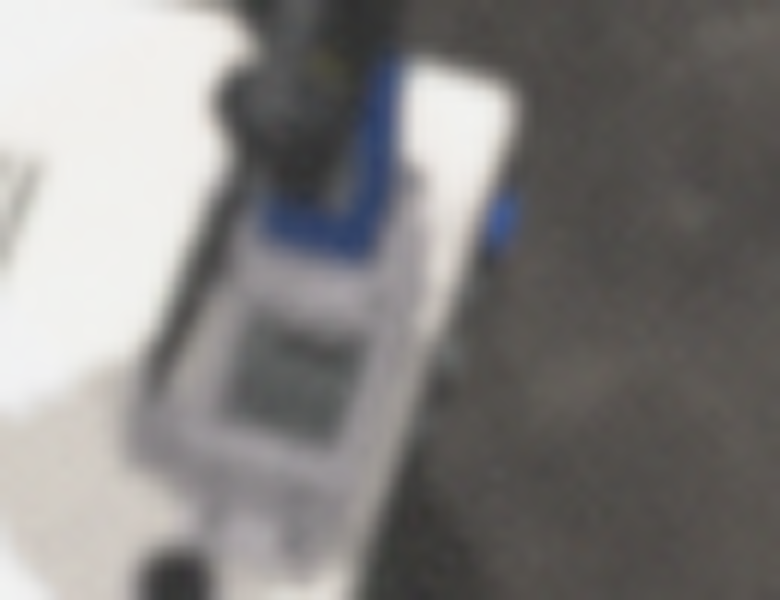

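Call:
play_rows([
  [0.005,0.001,-0.01,0,0,0,1],
  [0.005,0.001,-0.02,0,0,0,1],
  [0.005,0.001,-0.03,0,0,0,1],
  [0.005,0.001,-0.04,0,0,0,1],
  [0.005,0.001,-0.04,0,0,0,1],
])

```text
time: 11.48
tool_pos: [0.5717, -0.1862, 0.1274]
tcp_rot: [[-0.971, -0.24, 0.001], [-0.24, 0.971, -0.002], [-0.001, -0.002, -1.0]]
wrist_force: [-0.6, -1.5, -2.5]
gripper_width: 0.0247
```

```bash
python3 - <<'E'
from m import *
where()
E
```

```text
t 11.47 tcp [ 0.5717 -0.1862  0.1274] plug X 0.6 Y -5.8 shz-85 20.4 F [-0.6 -1.5 -2.5] M [-0.1   0.19  0.  ] yaw 103.91 z [ 0.0014 -0.0016] w 0.0247
```

Call:
play_rows([
  [0,0,-0.01,0,0,0,1],
  [0,0,-0.02,0,0,0,1],
  [0,0,-0.03,0,0,0,1],
  [0,0,-0.03,0,0,0,1],
])

```text
time: 11.98
tool_pos: [0.5717, -0.1862, 0.1226]
tcp_rot: [[-0.971, -0.24, 0.001], [-0.24, 0.971, -0.001], [-0.001, -0.002, -1.0]]
wrist_force: [-1.9, -2.3, -3.9]
gripper_width: 0.0248
```

```bash
python3 - <<'E'
from m import *
where()
E
```

```text
t 11.97 tcp [ 0.5717 -0.1862  0.1226] plug X 0.5 Y -5.8 shz-85 15.6 F [-1.9 -2.3 -3.9] M [-0.08  0.29  0.02] yaw 103.91 z [ 0.0013 -0.0015] w 0.0248
```

The nose is already 7 mm into the socket with no axial force. Continuing to the spring stop.

Call:
play_rows([
  [0,-0.003,-0.015,0,0,0,1],
  [0,-0.003,-0.03,0,0,0,1],
  [0,-0.003,-0.045,0,0,0,1],
  [0,-0.003,-0.055,0,0,0,1],
  [0,-0.003,-0.055,0,0,0,1],
])

```text
time: 12.6
tool_pos: [0.571, -0.1866, 0.1147]
tcp_rot: [[-0.971, -0.241, -0.0], [-0.241, 0.971, -0.001], [0.0, -0.001, -1.0]]
wrist_force: [-4.7, 1.1, 2.7]
gripper_width: 0.0248
```

```bash
python3 - <<'E'
from m import *
where()
E
```

```text
t 12.60 tcp [ 0.571  -0.1866  0.1147] plug X -0.2 Y -6.0 shz-85 7.7 F [-4.7  1.1  2.7] M [ 0.23  1.04 -0.04] yaw 103.92 z [-0.0001 -0.0014] w 0.0248
```

Call:
play_rows([
  [-0.003,-0.001,-0.01,0,0,0,1],
  [-0.003,-0.001,-0.02,0,0,0,1],
  [-0.003,-0.001,-0.03,0,0,0,1],
  [-0.003,-0.001,-0.03,0,0,0,1],
])

```text
time: 13.1
tool_pos: [0.5694, -0.1869, 0.1094]
tcp_rot: [[-0.971, -0.241, -0.003], [-0.241, 0.971, -0.002], [0.003, -0.001, -1.0]]
wrist_force: [-4.3, -1.1, -1.2]
gripper_width: 0.0247
```

```bash
python3 - <<'E'
from m import *
where()
E
```

```text
t 13.10 tcp [ 0.5694 -0.1869  0.1094] plug X -1.9 Y -5.9 shz-85 2.4 F [-4.3 -1.1 -1.2] M [-0.12  0.92 -0.04] yaw 103.92 z [-0.0026 -0.0016] w 0.0247
```

Call:
play_rows([
  [0,0,-0.01,0,0,0,1],
  [0,0,-0.02,0,0,0,1],
  [0,0,-0.025,0,0,0,1],
  [0,0,-0.025,0,0,0,1],
])

```text
time: 13.6
tool_pos: [0.5694, -0.187, 0.1067]
tcp_rot: [[-0.971, -0.241, -0.003], [-0.241, 0.971, -0.002], [0.003, -0.001, -1.0]]
wrist_force: [-6.5, 1.2, 6.0]
gripper_width: 0.0253
```

```bash
python3 - <<'E'
from m import *
where()
E
```

```text
t 13.60 tcp [ 0.5694 -0.187   0.1067] plug X -1.9 Y -6.0 shz-85 -0.3 F [-6.5  1.2  6. ] M [ 0.32  1.19 -0.01] yaw 103.93 z [-0.0026 -0.0018] w 0.0253
```

Call:
play_rows([
  [0,0,-0.007,0,0,0,1],
  [0,0,-0.015,0,0,0,1],
  [0,0,-0.015,0,0,0,1],
])

```text
time: 13.98
tool_pos: [0.5696, -0.1871, 0.1066]
tcp_rot: [[-0.971, -0.241, -0.003], [-0.241, 0.971, -0.002], [0.003, -0.001, -1.0]]
wrist_force: [-8.5, 0.8, 10.1]
gripper_width: 0.0247
```

```bash
python3 - <<'E'
from m import *
where()
img,d,W=cloud("side"); cv2.imwrite("pics/side10.png",cv2.resize(img[155:205,290:355],(780,600),interpolation=2))
E
```

```text
t 13.97 tcp [ 0.5696 -0.1871  0.1066] plug X -1.8 Y -6.1 shz-85 -0.4 F [-8.5  0.8 10.1] M [0.63 1.62 0.02] yaw 103.94 z [-0.0025 -0.0019] w 0.0247
```

View pics/side10.png

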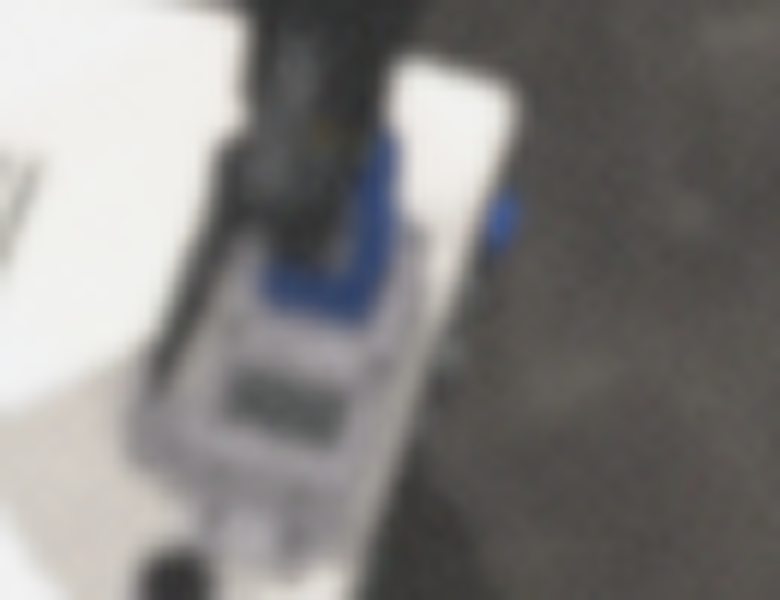

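It hit a hard stop: 4 N more moved it only 0.1 mm, so the shoulder is seated. Release while holding position, then rise straight up.

Call:
play_rows([
  [0,0,-0.003,0,0,0,0.5],
  [0,0,-0.003,0,0,0,0],
  [0,0,-0.003,0,0,0,-0.3],
  [0,0,-0.003,0,0,0,-0.3],
  [0,0,-0.003,0,0,0,-0.3],
  [0,0,-0.003,0,0,0,-0.3],
])

```text
time: 14.78
tool_pos: [0.5697, -0.1871, 0.1062]
tcp_rot: [[-0.971, -0.241, -0.002], [-0.241, 0.971, -0.002], [0.003, -0.001, -1.0]]
wrist_force: [-0.2, -0.3, 0.4]
gripper_width: 0.0557
```

```bash
python3 - <<'E'
from m import *
where()
img,d,W=cloud("wrist"); cv2.imwrite("pics/wrist11.png",img)
E
```

```text
t 14.78 tcp [ 0.5697 -0.1871  0.1062] plug X -1.6 Y -6.2 shz-85 -0.8 F [-0.2 -0.3  0.4] M [-0.02 -0.01  0.06] yaw 103.94 z [-0.0022 -0.002 ] w 0.0557
```

View pics/wrist11.png

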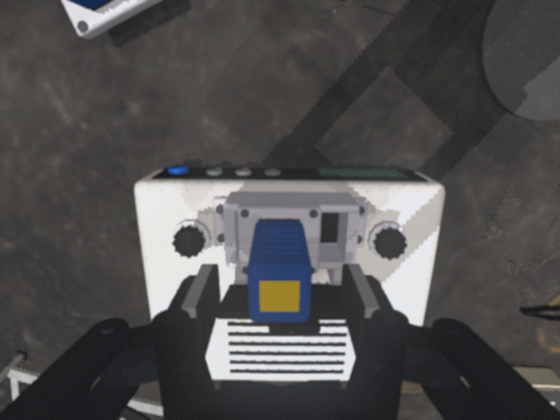

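Call:
play_rows([
  [0,0,0.1,0,0,0,-0.3],
  [0,0,0.3,0,0,0,-0.3],
  [0,0,0.6,0,0,0,-0.3],
  [0,0,0.9,0,0,0,-0.3],
  [0.3,0.07,0.95,0,0,0,-0.3],
  [0.3,0.07,0.95,0,0,0,-0.3],
])

```text
time: 15.58
tool_pos: [0.6174, -0.1763, 0.2512]
tcp_rot: [[-0.97, -0.243, 0.002], [-0.243, 0.97, -0.003], [-0.002, -0.004, -1.0]]
wrist_force: [-0.8, -0.5, -1.0]
gripper_width: 0.0556
```

```bash
python3 - <<'E'
from m import *
where()
s=arm.state()
img,d,W=cloud("wrist"); cv2.imwrite("pics/wrist12.png",img)
hsv=cv2.cvtColor(img,cv2.COLOR_BGR2HSV)
q=W[...,:2]-O; X=q@ex;Y=q@ey;Z=W[...,2]
near=(abs(X)<.03)&(abs(Y)<.05)
col=near&(hsv[...,1]>130)&(((hsv[...,0]>105)&(hsv[...,0]<130))|((hsv[...,0]>18)&(hsv[...,0]<35)))
t=col&(Z>.14); print("top z",np.median(Z[t]),rect(W[t]), "XY",np.median(X[t]),(Y[t].max()+Y[t].min())/2)
wh=near&(hsv[...,1]<60)&(hsv[...,2]>110)
h,e=np.histogram(Z[wh],bins=np.arange(.07,.11,.002));print(dict(zip(e.round(3).tolist(),h.tolist())))
A=np.c_[W[t][:,:2]-W[t][:,:2].mean(0),np.ones(t.sum())];print("top slope",np.linalg.lstsq(A,Z[t],rcond=None)[0])
img,d,W=cloud("side"); cv2.imwrite("pics/side12.png",cv2.resize(img[130:230,270:400],(780,600),interpolation=2))
E
```

```text
t 15.57 tcp [ 0.6174 -0.1763  0.2512] plug X 47.3 Y -6.9 shz-85 144.2 F [-0.8 -0.5 -1. ] M [-0.01  0.03  0.06] yaw 104.04 z [ 0.0025 -0.0035] w 0.0556
top z 0.1490837933800601 ((565.6392211914062, -187.57041931152344), (24.673656463623047, 22.597562789916992), 13.426287651062012) XY -0.006155069062047403 -0.005956046767421973
{0.07: 8, 0.072: 25, 0.074: 32, 0.076: 33, 0.078: 11, 0.08: 37, 0.082: 567, 0.084: 281, 0.086: 1, 0.088: 0, 0.09: 28, 0.092: 481, 0.094: 413, 0.096: 14, 0.098: 8, 0.1: 1, 0.102: 0, 0.104: 0, 0.106: 0}
top slope [0.0940994  0.05474409 0.14885575]
```

View pics/wrist12.png

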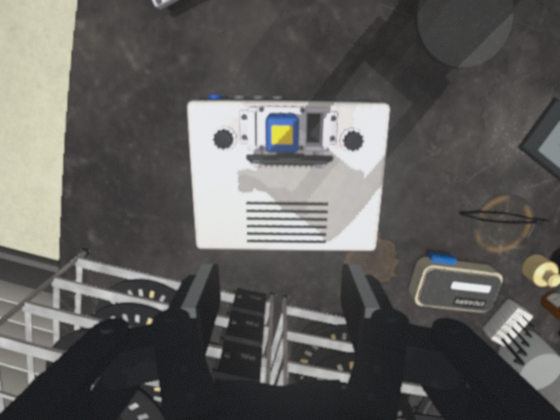

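View pics/side12.png

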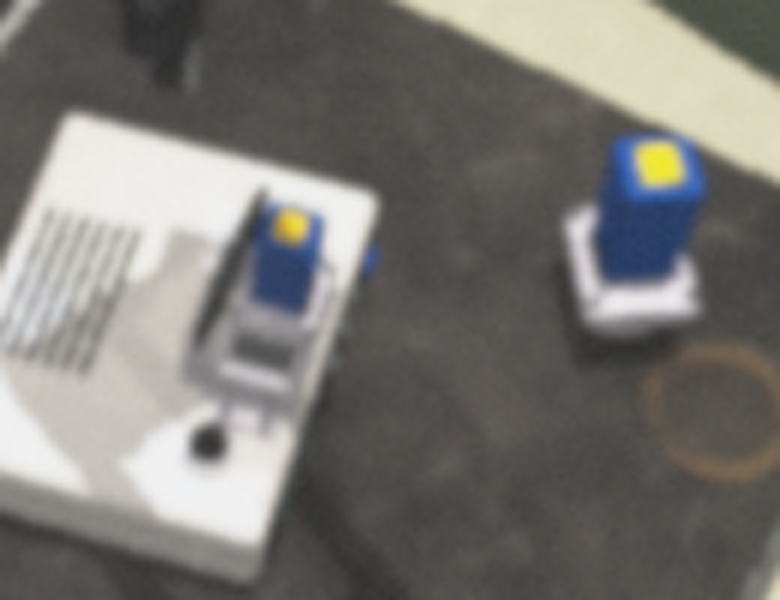

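Plug stands in the port with the lid leaning on it. The 0.094 slope probably includes front-face pixels, so I'll check tilt and flushness more carefully.

```bash
python3 - <<'E'
from m import *
Ws=[]
for k in range(3):
    img,d,W=cloud("wrist"); Ws.append(W)
W=np.nanmedian(Ws,axis=0)
hsv=cv2.cvtColor(img,cv2.COLOR_BGR2HSV)
q=W[...,:2]-O; X=q@ex*1000;Y=q@ey*1000;Z=W[...,2]*1000
near=(abs(X)<30)&(abs(Y)<50)
yel=near&(hsv[...,0]>18)&(hsv[...,0]<35)&(hsv[...,1]>120)&(Z>140)
wh=near&(hsv[...,1]<60)&(hsv[...,2]>110)
def fit(m,n):
    z0=np.median(Z[m]); m=m&(abs(Z-z0)<2)
    A=np.c_[X[m]-X[m].mean(),Y[m]-Y[m].mean(),np.ones(m.sum())]; print(n,m.sum(),np.linalg.lstsq(A,Z[m],rcond=None)[0].round(4),"ctr",(X[m].min()+X[m].max())/2,(Y[m].min()+Y[m].max())/2,X[m].min(),X[m].max(),Y[m].min(),Y[m].max())
fit(yel,"yellow"); fit(wh&(Z>90)&(Z<97),"flange"); fit(wh&(Z>80)&(Z<87)&(abs(Y)<38),"port")
deck=(abs(X-50)<30)&(abs(Y)<80)&(abs(Z-54)<4); fit(deck,"deck")
print(arm.state()["wrist_force"],np.abs(arm.state()["joint_velocities"]).max())
E
```

```text
yellow 337 [-3.210000e-02 -1.160000e-02  1.495454e+02] ctr -2.073068728416312 -5.886476074726459 -8.193314970689848 4.047177513857224 -13.117176984045182 1.3442248345922645
flange 918 [ 5.00000e-04 -7.40000e-03  9.39209e+01] ctr -0.13091387066370785 -6.6832384718016264 -21.73057738582594 21.468749644498523 -29.240812520595547 15.874335576992294
port 846 [-5.50000e-03  8.00000e-04  8.36222e+01] ctr 1.1515551462093523 -0.034560766831134515 -20.759126145498627 23.06223643791733 -37.99526721950619 37.92614568584392
deck 6664 [4.00000e-04 1.20000e-03 5.37351e+01] ctr 50.01877403584186 0.004143897232701477 20.03836459491652 79.9991834767672 -79.98410414546133 79.99239193992673
[0.69625627 0.21036559 0.54006671] 0.002506951363733604
```

Call:
play_rows([
  [-0.35,-0.08,0,0,0,0,-0.3],
  [-0.5,-0.11,0,0,0,0,-0.3],
  [-0.5,-0.11,0,0,0,0,-0.3],
  [-0.5,-0.11,0,0,0,0,-0.3],
])

```text
time: 16.32
tool_pos: [0.5388, -0.1932, 0.2483]
tcp_rot: [[-0.971, -0.24, -0.003], [-0.24, 0.971, -0.002], [0.003, -0.001, -1.0]]
wrist_force: [0.3, -0.5, -0.5]
gripper_width: 0.0555
```

```bash
python3 - <<'E'
from m import *
Ws=[]
for k in range(3):
    img,d,W=cloud("wrist"); Ws.append(W)
cv2.imwrite("pics/wrist13.png",img)
W=np.nanmedian(Ws,axis=0)
hsv=cv2.cvtColor(img,cv2.COLOR_BGR2HSV)
q=W[...,:2]-O; X=q@ex*1000;Y=q@ey*1000;Z=W[...,2]*1000
near=(abs(X)<30)&(abs(Y)<50)
blue=near&(hsv[...,0]>105)&(hsv[...,0]<130)&(hsv[...,1]>130)
f=blue&(Z>100)&(Z<144)
for it in range(3):
    A=np.c_[Y[f],Z[f]-95,np.ones(f.sum())]; c=np.linalg.lstsq(A,X[f],rcond=None)[0]
    r=X-(Y*c[0]+(Z-95)*c[1]+c[2]); print(f.sum(),c.round(4),r[f].std()); f=blue&(Z>100)&(Z<144)&(abs(r)<1)
wh=near&(hsv[...,1]<60)&(hsv[...,2]>110)
for n,m in(("flange",wh&(Z>90)&(Z<97)),("port",wh&(Z>80)&(Z<87)&(abs(Y)<38)),("deckfree",(abs(Y)<80)&(abs(Y)>45)&(abs(Z-54)<3)&(X<40)),("yellow",near&(hsv[...,0]>18)&(hsv[...,0]<35)&(hsv[...,1]>120)&(Z>140))):
    A=np.c_[X[m],Y[m],np.ones(m.sum())]; print(n,m.sum(),np.linalg.lstsq(A,Z[m],rcond=None)[0].round(4),np.median(Z[m]),X[m].min(),X[m].max())
where()
E
```

```text
0 [0. 0. 0.] nan
0 [0. 0. 0.] nan
0 [0. 0. 0.] nan
flange 862 [ 2.04000e-02 -5.40000e-03  9.37898e+01] 93.78436232668766 -22.42835769400689 25.31669061283554
port 822 [-5.60000e-03 -4.00000e-04  8.35591e+01] 83.65526703456976 -22.371080265303696 29.44442435085367
deckfree 2570 [8.7000e-03 1.1000e-03 5.3643e+01] 53.6989718040833 -26.015230770229177 39.99523051846191
yellow 268 [ 4.800000e-03 -9.000000e-04  1.495837e+02] 149.5708756640601 -8.922182641770736 3.970124462671001
t 16.48 tcp [ 0.5393 -0.193   0.2481] plug X -32.7 Y -4.7 shz-85 141.1 F [1.2 0.4 0.5] M [-0.03 -0.02 -0.01] yaw 103.94 z [-0.0035 -0.0015] w 0.0555
  ret = _var(a, axis=axis, dtype=dtype, out=out, ddof=ddof,
  arrmean = um.true_divide(arrmean, div, out=arrmean,
  ret = ret.dtype.type(ret / rcount)
```

View pics/wrist13.png

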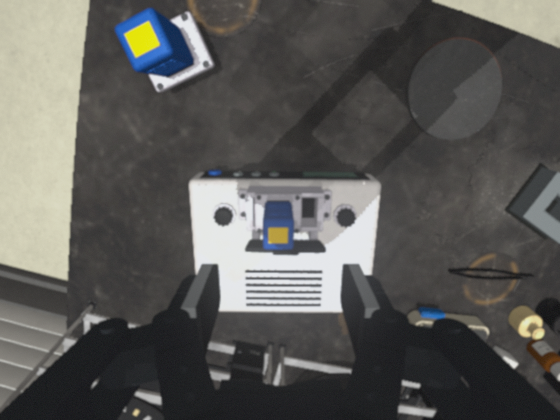

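```bash
python3 - <<'E'
from m import *
img,d,W=cloud("wrist"); hsv=cv2.cvtColor(img,cv2.COLOR_BGR2HSV)
q=W[...,:2]-O; X=q@ex*1000;Y=q@ey*1000;Z=W[...,2]*1000
print(hsv[215,278],[ (int(v),round(float(X[v,278]),1),round(float(Z[v,278]),1)) for v in range(198,226,3)])
v,u=np.mgrid[0:420,0:560]
f=(u>268)&(u<288)&(Z>100)&(Z<143)&(abs(X+14)<7)&(v<235)
A=np.c_[Y[f],Z[f]-95,np.ones(f.sum())];c=np.linalg.lstsq(A,X[f],rcond=None)[0];print(f.sum(),c)
E
```

```text
[112 111 106] [(198, -18.1, 94.1), (201, -16.1, 97.2), (204, -16.0, 107.0), (207, -16.8, 118.6), (210, -16.3, 125.8), (213, -16.4, 134.6), (216, -16.3, 142.0), (219, -16.0, 148.6), (222, -13.5, 148.8), (225, -10.6, 148.0)]
280 [-1.84620168e-03 -6.34005052e-03 -1.63124534e+01]
```

The hood's front face is vertical to 0.006 rad, so the plug is upright. It is flush, released and clear of the arm. Handing in.

```bash
python3 - <<'E'
from m import *
print(ticket.close_job()); where()
E
```

```text
the job is handed in; nothing more can be done
None
the job is handed in; nothing more can be done
```

I handed the job in at about 17 s, with the loopback plug fully home in the test set's port and the gripper clear of everything. No verdict came back.

- **What I did:** I took the smaller blue plug from the parking block and lifted the lid's tab with the shoulder ledge. I then swung the lid back with the hood and lowered the nose where the cameras suggested the socket was. It went straight in about 6 mm right of the port's middle. I pushed it past the spring until the shoulder stopped hard, let go and rose clear. The highest wrist force in my readings was about 13 N.
- **Last checks that agree:**
  - The top of the flange sits 10.1–10.3 mm above the port's top face, against 10 mm for flush.
  - The hood's front face is vertical to about 0.006 rad.
  - The plug stands about 6 mm sideways and 2 mm forward of the port's middle.
  - The lid leans on the hood's back, as described.
- **Checks that disagreed:** From an earlier viewpoint, one fit of the hood's top gave a slope of 0.09, because it included front-face pixels. Another gave 0.03 from few pixels. A later view gave 0.005 for the hood top and 0.02 for the flange, all noisy but under the 0.06 rad limit. My first front-face fit found no points because its colour filter was too strict; I redid it without the filter.
- **Not measured:** I did not measure the lid angle, only saw it held open in the pictures. I also did not re-measure the bystanders; I saw nothing to suggest the arm touched any of them.

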